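# Lay the salt, pepper and sugar tray

### The job

Get the salt, pepper and sugar tray ready for the table: stand the lidded white sugar pot upright in the very middle of the wooden tray and one of the two round-topped shakers on each side of it, in a line along the middle of the tray, each shaker about midway between the pot and its end of the tray. It does not matter which shaker goes to which end. Leave the two spice jars and the open white cup standing where they are.

Things in the scene. Friction and masses are not known exactly. Their poses are not given: they have to be found in the camera images.
- tray: Open wooden tray, loose, 135 (x) by 270 (y, its long way) by 38 mm high; inside 120 by 256 mm, floor 6 mm thick. Origin: centre of its underside, z up, y away from the robot and to the left. The pot belongs at x 0, y 0, the shakers at x 0, y +73 and -73 mm. Wall cupboards hang 0.56 m up behind it, so carry things low: feet 120 mm above the worktop clear everything listed.
- pot_mid (a point): Sugar pot of white glazed ceramic with its lid on (fixed), round, 92 mm tall; straight body 56 mm across from 30 to 60 mm above its foot, lid edge 57 mm across at 66 to 69 mm, a small round knob on top. Its point is at its centre, on its axis, half-way up; its z axis points up when it stands.
- shaker_a_mid (a point): Clear table shaker with a narrower grey domed top, 90 mm tall, 44 mm across up to about 70 mm above its foot; one of two of the same shape (this one holds white salt). Its point is at its centre, on its axis, half-way up; its z axis points up when it stands.
- shaker_b_mid (a point): Clear table shaker with a narrower grey domed top, 90 mm tall, 44 mm across up to about 70 mm above its foot; one of two of the same shape (this one holds grey ground pepper). Its point is at its centre, on its axis, half-way up; its z axis points up when it stands.
- jar_a_mid (a point): Spice jar with a wide flat screw cap and a label, 100 mm tall, 44 mm across; does not belong on the tray, leave it. Its point is at its centre, on its axis, half-way up; its z axis points up when it stands.
- jar_b_mid (a point): Spice jar with a wide flat screw cap and a label, 97 mm tall, 45 mm across; does not belong on the tray, leave it. Its point is at its centre, on its axis, half-way up; its z axis points up when it stands.
- cup_mid (a point): Open cup of the same white ceramic, without lid or handle, 78 mm tall, 60 mm across at the rim; does not belong on the tray, leave it. Its point is at its centre, on its axis, half-way up; its z axis points up when it stands.

How it is judged:
At the end, for the whole second after the job is handed in: All released, at rest and upright on the tray floor: pot within 15 mm of the tray's middle each way, a shaker towards each end 55 to 91 mm from the middle and within 15 mm of the centre line; tray flat on the worktop; spice jars and cup within 30 mm of where they stood (y of pot_mid in the frame of tray between -0.015 and 0.015 m and x of pot_mid in the frame of tray between -0.015 and 0.015 m and z of pot_mid in the frame of tray between 0.047 and 0.057 m and (((y of shaker_a_mid in the frame of tray between 0.055 and 0.091 m and x of shaker_a_mid in the frame of tray between -0.015 and 0.015 m and z of shaker_a_mid in the frame of tray between 0.045 and 0.056 m) and (y of shaker_b_mid in the frame of tray between -0.091 and -0.055 m and x of shaker_b_mid in the frame of tray between -0.015 and 0.015 m and z of shaker_b_mid in the frame of tray between 0.045 and 0.056 m)) or ((y of shaker_a_mid in the frame of tray between -0.091 and -0.055 m and x of shaker_a_mid in the frame of tray between -0.015 and 0.015 m and z of shaker_a_mid in the frame of tray between 0.045 and 0.056 m) and (y of shaker_b_mid in the frame of tray between 0.055 and 0.091 m and x of shaker_b_mid in the frame of tray between -0.015 and 0.015 m and z of shaker_b_mid in the frame of tray between 0.045 and 0.056 m))) and angle between each of pot_mid, shaker_a_mid, shaker_b_mid's own z axis and vertical below 0.15 rad and linear speed of each of pot, shaker_a, shaker_b below 0.02 m/s and angle between tray's own z axis and vertical below 0.05 rad and height (world z) of tray below 0.01 m and distance of each of jar_a_mid, jar_b_mid, cup_mid from where it was at the start of the episode below 0.03 m); the robot touches nothing.
It fails at once if a spice jar or the cup is moved by more than 30 mm or knocked over (distance of any of jar_a_mid, jar_b_mid, cup_mid from where it was at the start of the episode above 0.03 m).
It also fails if it takes over 77 s, if anything falls off the work surface, if the arm or the gripper's body presses on something with over 40 N, if the wrist force passes 120 N, or if a joint passes its speed limit or range.

### The arm

A 6-joint arm with a two-finger parallel gripper is mounted at the origin on a cart in front of the work surface, level with it; the furniture and walls round the work are solid. World frame = base frame: x ahead of the robot, y to its left, z up, the work surface at z = 0. Lengths are in m, angles in rad, forces in N, time in s.
With the tool pointing down it reaches from about 0.3 to 0.875 m from the base axis. Payload 6.4 kg.
Tool frame: the origin (TCP) lies on the centre line of the jaws, within the pads' length; the fingertips stand 14 mm ahead of it and the grasp point (between the pads) lies 5 mm behind it; z points along the fingers, y is the direction in which the jaws open and shut (so a half turn about z gives the same grasp; the last joint's range is limited). The gripper opens to 85 mm and grips with 20 to 120 N. Pads are 22 mm wide; open, the fingers measure 114 mm over their backs; the gripper's body (76 mm by 85 mm) begins 54 mm behind the grasp point. The pads swing forward as they close: fully open they stand 13 mm farther back than shut.
Start: joints at [-1.55, 0.181, 1.607, -0, 1.354, -0.206], TCP at [0.129, -0.56, 0.218] pointing down, gripper open.
Joint ranges: [-2.99, 2.99], [-0.89, 2.07], [0.3, 2.58], [-1.14, 4.28], [0, 2.63], [-3.12, 3.12]. Speed limits (rad/s): [2.57, 2.57, 3.01, 3.14, 3.14, 3.14].

### API

Orientations are given as [roll, pitch, yaw] about the fixed x, y, z axes, in that order (R = Rz(yaw) Ry(pitch) Rx(roll)).
In Python, from bench import env, viewer, job gives the robot as it stands.
- The arm moves only by the tool apply_moves, never from a script. Its argument "steps" is one flat list of numbers, 4 for each row, row after row: the shift along the tool's x, y, z in mm, then the turn about the tool's z in rad. In form: [x, y, z, roll, x, y, z, roll, ...]. A call has 1 to 5 rows; each row shifts and turns the pose as measured when the row begins, along the tool's axes as they then stand; what a row does not reach is not made up. A row lasts 1/8 s, in which the tool goes at most 62.5 mm and 10.7 degrees, less where a joint would pass 70% of its speed; a pose out of reach is approached as far as the arm can. A call is refused whole if a number of a shift passes 62.5 or a number of a turn 0.188, either way. A call with a gripper value outside its range is refused whole. "hand" is the opening in per cent of the stroke, from 0 (shut) to 100 (fully open), set as the call begins (left out, the last holds). The fingers move at their own pace and stop on an object; "squeeze" is the grip in N (left out, the last holds). Time passes only in rows, so rows that do not move let the fingers close. It gives the time, the measured TCP pose, the force and the opening at its end, in the units of the state.
- env.state(): the state, without advancing time (a new reading comes with each control period).
- viewer.capture(name): name is "scene" or "top" or "wrist"; returns (picture, depth): 480x640x3 uint8, red, green, blue; 480x640 float32, m along the optical axis (not along the pixel's ray), 0 where there is no reading.
- viewer.calibration(name): a dict with "fx", "fy", "cx", "cy" (pixels), "k1" (the pictures are not rectified: a ray, as slopes to the right and down, at radius r is drawn at 1 + k1 r^2 times it, then the intrinsics apply), "rvec" (rotation vector, rad) and "tvec" (3), from world to camera coordinates, as OpenCV has them. Camera axes: x right, y down, z forward; pixel columns grow to the right and rows downward; lengths in m; the calibration is good to about 2 mm. A picture is of the moment at which its call begins: read the wrist's pose just before it. calibration takes no time and is no camera call; for the wrist camera it gives the pose at the moment of the call.
- job.close_job(): hands the job in, once; it reports no verdict.
The state is a dict: "time_s": time; "q": joint angles; "qvel": joint speeds; "joint_torque": joint torques, N m; "eef_pos": TCP position; "orientation": TCP orientation; "force": force on the tool from outside, world axes, zero at the start; "ft_torque": the same for the moment, N m; "finger_gap": finger opening in m.
Only numpy, scipy, OpenCV 4.12 (cv2) and the standard library are available. Lean on these libraries where they do the work, as an engineer would, in place of code of your own. Each camera call takes 0.05 s, during which the arm holds its last target.

## Working session

There is one attempt and no reset: what is moved stays moved. The work goes in short steps, Python scripts to look and compute and a tool call to move; the robot and the scene stay as the last step left them, time stands still between calls to the robot, and variables do not carry over. Pictures are saved under pics/ and viewed, and the job is handed in when it is done.

Besides the shell and the picture viewer there is one more tool, called in YAML: its name, and indented under it one key for each argument. apply_moves: Moves the arm, as the interface text tells. Its arguments: {"type":"object","properties":{"steps":{"type":"array","items":{"type":"number"}},"hand":{"type":"number"},"squeeze":{"type":"number"}},"required":["steps"]}

```bash
ls; mkdir -p pics; python3 - <<'E'
from bench import env, viewer, job
import cv2, numpy as np
print(env.state())
for n in ("scene","top"):
    p,d=viewer.capture(n)
    cv2.imwrite(f"pics/{n}0.png",p[:,:,::-1]); np.save(f"pics/{n}0.npy",d); print(n,viewer.calibration(n))
E
```

```text
pics
{'time_s': 0.0, 'q': array([-1.55032020e+00,  1.81531032e-01,  1.60800781e+00,  2.96798110e-07,
        1.35379961e+00, -2.06308255e-01]), 'qvel': array([-0.00125535, -0.00033825,  0.00169592, -0.00053434, -0.00113806,
        0.00115636]), 'joint_torque': array([-1.48331787e-04, -4.44871724e+01, -3.51332724e+01, -2.94391566e-04,
        9.18369245e-03, -1.20132111e-05]), 'eef_pos': array([ 0.12928662, -0.55968733,  0.2170899 ]), 'orientation': array([-3.13988394e+00, -3.57906343e-04,  2.26784009e-01]), 'force': array([-0.21219047, -1.2742426 ,  0.8470299 ]), 'ft_torque': array([ 0.02410487,  0.00539818, -0.0509259 ]), 'finger_gap': 0.08538234869720389}
scene {'fx': 607.4069038084845, 'fy': 607.4069038084845, 'cx': 328.08848961096, 'cy': 233.87902599129316, 'k1': -0.07381787174409374, 'rvec': array([ 0.99630542, -2.39344095,  1.09388549]), 'tvec': array([0.39957814, 0.29696482, 0.72083314])}
top {'fx': 488.60348671012423, 'fy': 488.60348671012423, 'cx': 319.68009925353755, 'cy': 243.1170699362301, 'k1': -0.10943335891274251, 'rvec': array([ 2.15374777, -2.2145268 ,  0.07329957]), 'tvec': array([0.04370621, 0.53633499, 0.86754167])}
```

View pics/scene0.png

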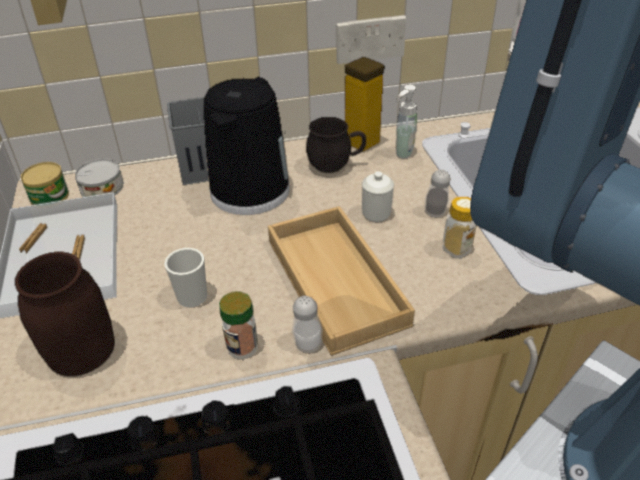

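View pics/top0.png

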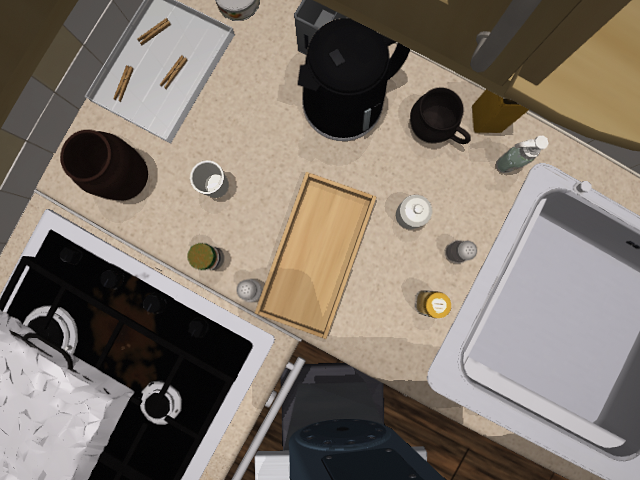

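The scene view shows the tray at about (340,278), the pot at (377,197), the pepper shaker at (438,192), the yellow-capped jar at (459,227), the salt shaker at (307,323), the green-capped jar at (238,323) and the cup at (187,277). In the top view they sit at: pot (414,211), pepper (461,250), yellow jar (436,304), salt (248,290), green jar (205,257), cup (208,178), and the tray centre at (317,254).

```bash
cat > h.py <<'E'
import cv2, numpy as np
def KD(c): return np.array([[c['fx'],0,c['cx']],[0,c['fy'],c['cy']],[0,0,1.]]),np.array([c['k1'],0,0,0,0.])
def rays(c,px):
    K,D=KD(c); u=cv2.undistortPoints(np.array(px,float).reshape(-1,1,2),K,D).reshape(-1,2)
    R=cv2.Rodrigues(np.array(c['rvec']))[0]; C=-R.T@np.array(c['tvec'])
    return C,np.c_[u,np.ones(len(u))]@R
def plane(c,px,z):
    C,d=rays(c,px); return C+d*((z-C[2])/d[:,2])[:,None]
def dep(c,px,z):
    C,d=rays(c,px); return C+d*np.array(z).reshape(-1,1)
def proj(c,P):
    K,D=KD(c); return cv2.projectPoints(np.array(P,float).reshape(-1,1,3),np.array(c['rvec']),np.array(c['tvec']),K,D)[0].reshape(-1,2)
E
python3 - <<'E'
from bench import viewer
from h import *
for n in ("scene","top"):
    c=viewer.calibration(n); d=np.load(f"pics/{n}0.npy")
    R=cv2.Rodrigues(c['rvec'])[0]; print(n,'C',-R.T@c['tvec'])
    v,u=np.mgrid[0:480,0:640]; P=dep(c,np.c_[u.ravel(),v.ravel()],d.ravel()); np.save(f"pics/{n}_P.npy",P.reshape(480,640,3))
    P=P.reshape(480,640,3)
    ok=d>0; m=ok&(abs(P[...,2])<0.3)
    if n=='top':
        for nm,(a,b) in dict(pot=(418,211),pep=(463,251),jy=(436,304),salt=(247,290),jg=(203,257),cup=(208,178),tr=(317,253)).items():
            print(nm,P[b,a])
# objects by height: top-view grid
P=np.load('pics/top_P.npy'); 
c=viewer.calibration('top')
h=P[...,2]
for nm,(a,b),z0,z1 in [('pot',(414,211),.03,.1),('pep',(461,250),.03,.1),('jy',(436,304),.03,.11),('salt',(248,290),.055,.1),('jg',(205,257),.03,.11),('cup',(208,178),.03,.1)]:
    for n in ('top','scene'):
        Q=np.load(f'pics/{n}_P.npy').reshape(-1,3); ctr=P[b,a]
        s=(np.hypot(*(Q[:,:2]-ctr[:2]).T)<.05)&(Q[:,2]>z0)&(Q[:,2]<z1)
        q=Q[s]; t=q[:,2].max() if len(q) else 0
        print(nm,n,len(q),'zmax',t.round(3),'min',q[:,:2].min(0).round(3),'max',q[:,:2].max(0).round(3),'top pts mean',q[q[:,2]>t-.008].mean(0).round(3))
E
```

```text
scene C [0.02721189 0.52902923 0.69773834]
top C [0.47529436 0.02702796 0.90308292]
pot [ 0.58154089 -0.13773861  0.09264874]
pep [ 0.51256531 -0.21320695  0.08509879]
jy [ 0.42583029 -0.16030287  0.09819814]
salt [0.45747807 0.15231623 0.08575049]
jg [0.51422204 0.22353683 0.0955658 ]
cup [0.66664395 0.23491269 0.00485499]
tr [0.52028398 0.03423763 0.00393158]
pot top 929 zmax 0.094 min [ 0.558 -0.166] max [ 0.613 -0.11 ] top pts mean [ 0.586 -0.139  0.09 ]
pot scene 1040 zmax 0.093 min [ 0.555 -0.166] max [ 0.609 -0.109] top pts mean [ 0.584 -0.138  0.09 ]
pep top 529 zmax 0.09 min [ 0.495 -0.239] max [ 0.535 -0.2  ] top pts mean [ 0.514 -0.222  0.086]
pep scene 685 zmax 0.089 min [ 0.492 -0.234] max [ 0.531 -0.199] top pts mean [ 0.509 -0.219  0.085]
jy top 764 zmax 0.102 min [ 0.403 -0.184] max [ 0.447 -0.141] top pts mean [ 0.425 -0.163  0.098]
jy scene 1175 zmax 0.102 min [ 0.4   -0.184] max [ 0.446 -0.14 ] top pts mean [ 0.425 -0.159  0.099]
salt top 337 zmax 0.091 min [0.441 0.139] max [0.474 0.171] top pts mean [0.459 0.155 0.087]
salt scene 652 zmax 0.092 min [0.437 0.138] max [0.469 0.173] top pts mean [0.455 0.156 0.087]
jg top 740 zmax 0.101 min [0.494 0.205] max [0.539 0.251] top pts mean [0.516 0.229 0.096]
jg scene 1690 zmax 0.099 min [0.491 0.206] max [0.537 0.252] top pts mean [0.513 0.229 0.096]
cup top 693 zmax 0.081 min [0.624 0.191] max [0.684 0.25 ] top pts mean [0.655 0.221 0.077]
cup scene 1572 zmax 0.08 min [0.621 0.19 ] max [0.685 0.251] top pts mean [0.652 0.221 0.076]
```

```bash
python3 - <<'E'
from h import *
from scipy.optimize import least_squares
T=np.load('pics/top_P.npy').reshape(-1,3); S=np.load('pics/scene_P.npy').reshape(-1,3)
for n,Q in (('top',T),('scene',S)):
    s=(abs(Q[:,0]-.52)<.19)&(Q[:,2]>.034)&(Q[:,2]<.042)&(abs(Q[:,1]-.03)<.15)
    s&=~(np.hypot(Q[:,0]-.456,Q[:,1]-.156)<.03)
    q=Q[s][:,:2].astype(np.float32)
    r=cv2.minAreaRect(q*1000); print(n,len(q),r, np.round(cv2.boxPoints(r)))
    for nm,c,r,z0,z1 in [('pot',(.584,-.138),.028,.03,.06),('pep',(.512,-.218),.022,.01,.065),('salt',(.456,.156),.022,.01,.065),('jy',(.424,-.162),.022,.02,.07),('jg',(.515,.229),.022,.02,.07),('cup',(.654,.221),.029,.05,.075)]:
        b=Q[(np.hypot(Q[:,0]-c[0],Q[:,1]-c[1])<r+.012)&(Q[:,2]>z0)&(Q[:,2]<z1)]
        f=least_squares(lambda p:np.hypot(b[:,0]-p[0],b[:,1]-p[1])-r,c,loss='soft_l1',f_scale=.001)
        print(nm,len(b),f.x.round(4),'res',np.abs(f.fun).mean().round(4))
E
```

```text
top 1619 ((505.9038391113281, 9.0904541015625), (195.1852569580078, 269.1505432128906), 68.5506820678711) [[ 345.  -33.]
 [ 595. -131.]
 [ 667.   51.]
 [ 416.  149.]]
pot 104 [ 0.5862 -0.1391] res 0.0002
pep 259 [ 0.5153 -0.225 ] res 0.0021
salt 287 [0.4532 0.1546] res 0.0046
jy 155 [ 0.425  -0.1637] res 0.0015
jg 156 [0.5164 0.2276] res 0.0005
cup 290 [0.6518 0.2189] res 0.0019
scene 1746 ((505.0912780761719, 8.000076293945312), (194.61964416503906, 274.43719482421875), 68.7073974609375) [[ 342.  -33.]
 [ 598. -132.]
 [ 668.   49.]
 [ 413.  148.]]
pot 423 [ 0.5855 -0.1407] res 0.001
pep 570 [ 0.5152 -0.2245] res 0.0017
salt 974 [0.4558 0.1517] res 0.0024
jy 729 [ 0.4225 -0.1638] res 0.0014
jg 828 [0.5151 0.2285] res 0.0009
cup 864 [0.6513 0.2215] res 0.0022
```

```bash
python3 - <<'E'
from h import *
T=np.load('pics/top_P.npy').reshape(-1,3); S=np.load('pics/scene_P.npy').reshape(-1,3)
for n,Q in (('top',T),('scene',S)):
    s=(abs(Q[:,0]-.52)<.19)&(Q[:,2]>.034)&(Q[:,2]<.042)&(abs(Q[:,1]-.03)<.15)
    s&=~(np.hypot(Q[:,0]-.456,Q[:,1]-.156)<.03)&~(np.hypot(Q[:,0]-.585,Q[:,1]+.139)<.04)
    q=Q[s][:,:2].astype(np.float32)
    r=cv2.minAreaRect(q*1000); print(n,len(q),r, np.round(cv2.boxPoints(r)))
    for nm,c in (('pep',(.512,-.22)),('salt',(.456,.155))):
        for z in (.01,.02,.03,.04,.05,.06,.07,.075,.08,.085):
            b=Q[(np.hypot(Q[:,0]-c[0],Q[:,1]-c[1])<.035)&(abs(Q[:,2]-z)<.0025)]
            if len(b)>3: print(nm,z,len(b),'x',b[:,0].min().round(3),b[:,0].max().round(3),'y',b[:,1].min().round(3),b[:,1].max().round(3))
for n,bx in (('top',[(435,225),(220,265)]),('scene',[(410,160),(275,285)])):
    p=cv2.imread(f'pics/{n}0.png')
    cv2.imwrite(f'pics/{n}_z.png',np.hstack([cv2.resize(p[y:y+(75 if n=="scene" else 50),x:x+(60 if n=="scene" else 55)],None,fx=7,fy=7,interpolation=cv2.INTER_CUBIC) for x,y in bx]))
E
```

```text
top 1602 ((516.8214721679688, 36.8785400390625), (135.47357177734375, 269.1505432128906), 68.5506820678711) [[367.  23.]
 [617. -75.]
 [667.  51.]
 [416. 149.]]
pep 0.01 9 x 0.498 0.53 y -0.211 -0.202
pep 0.02 8 x 0.5 0.525 y -0.208 -0.201
pep 0.03 25 x 0.495 0.535 y -0.228 -0.2
pep 0.04 36 x 0.497 0.534 y -0.23 -0.201
pep 0.05 29 x 0.498 0.532 y -0.228 -0.202
pep 0.06 31 x 0.498 0.528 y -0.22 -0.205
pep 0.07 17 x 0.499 0.527 y -0.218 -0.206
pep 0.075 32 x 0.499 0.53 y -0.239 -0.206
pep 0.08 86 x 0.499 0.53 y -0.238 -0.206
pep 0.085 141 x 0.501 0.528 y -0.235 -0.21
salt 0.01 15 x 0.428 0.462 y 0.122 0.137
salt 0.02 7 x 0.427 0.464 y 0.122 0.137
salt 0.03 20 x 0.426 0.476 y 0.121 0.165
salt 0.04 54 x 0.424 0.476 y 0.122 0.167
salt 0.05 24 x 0.439 0.474 y 0.138 0.16
salt 0.06 12 x 0.441 0.463 y 0.139 0.152
salt 0.07 7 x 0.445 0.462 y 0.139 0.147
salt 0.075 23 x 0.442 0.474 y 0.14 0.171
salt 0.08 74 x 0.442 0.474 y 0.14 0.17
salt 0.085 139 x 0.446 0.473 y 0.141 0.168
scene 1690 ((515.235595703125, 35.063255310058594), (136.820556640625, 273.6859130859375), 68.7073974609375) [[363.  21.]
[... 173 characters left out ...]
4 x 0.492 0.531 y -0.229 -0.201
pep 0.05 52 x 0.494 0.528 y -0.229 -0.201
pep 0.06 54 x 0.494 0.527 y -0.228 -0.203
pep 0.07 43 x 0.495 0.522 y -0.227 -0.204
pep 0.075 54 x 0.494 0.528 y -0.234 -0.204
pep 0.08 66 x 0.495 0.526 y -0.234 -0.205
pep 0.085 101 x 0.497 0.525 y -0.234 -0.206
salt 0.01 70 x 0.426 0.461 y 0.137 0.175
salt 0.02 77 x 0.423 0.462 y 0.137 0.176
salt 0.03 86 x 0.423 0.463 y 0.135 0.177
salt 0.04 128 x 0.427 0.465 y 0.122 0.175
salt 0.05 84 x 0.436 0.468 y 0.139 0.174
salt 0.06 79 x 0.437 0.465 y 0.141 0.173
salt 0.07 53 x 0.439 0.464 y 0.146 0.173
salt 0.075 69 x 0.439 0.469 y 0.145 0.172
salt 0.08 113 x 0.439 0.469 y 0.138 0.171
salt 0.085 183 x 0.442 0.469 y 0.14 0.168
```

```bash
python3 -c "
import cv2
a=cv2.imread('pics/top_z.png');b=cv2.imread('pics/scene_z.png');print(a.shape,b.shape)"
```

```text
(350, 770, 3) (525, 840, 3)
```

View pics/top_z.png

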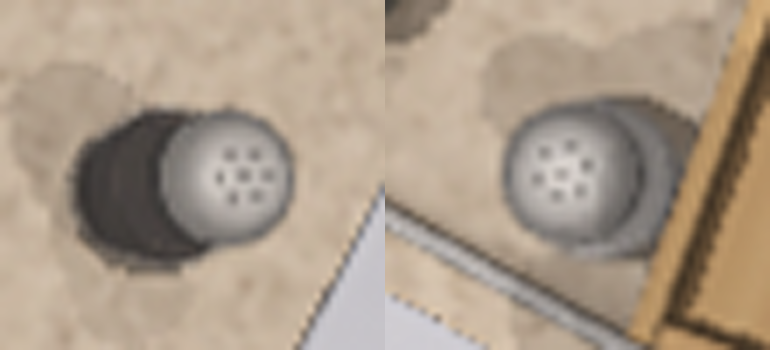

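View pics/scene_z.png

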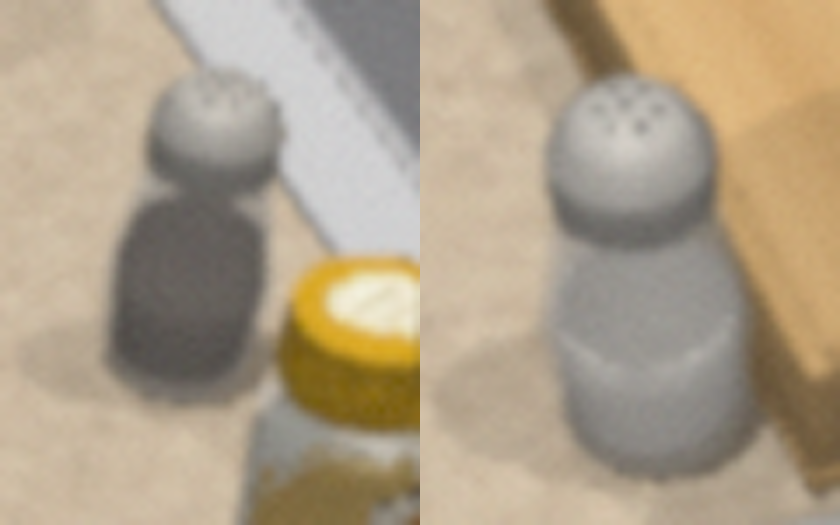

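The zooms show the pepper dome at about top px (467.5,250) and the salt dome at (245.5,289.5). The salt's foot nearly touches the tray's long side, so I'll grip it with the jaws along the tray's long axis. The dome extents give these centres:

| Item | x (m) | y (m) |
|---|---|---|
| Salt | 0.456 | 0.155 |
| Pepper | 0.513 | -0.221 |
| Pot | 0.585 | -0.139 |
| Tray | 0.516 | 0.036 |

The tray's size checks at 135x270 mm. Its long axis runs along (0.931,-0.365), and since the goal is symmetric, the sign doesn't matter.

```bash
cat > plan.py <<'E'
import numpy as np, sys
from bench import env
def plan(tgt,yaw=None,n=None,step=50.):
    s=env.state(); p=np.array(s['eef_pos']); rpy=np.array(s['orientation']); y=rpy[2]
    print('t',round(s['time_s'],2),'p',p.round(4),'rpy',rpy.round(3),'q',np.round(s['q'],2),'gap',round(s['finger_gap'],4),'F',np.round(s['force'],1))
    if yaw is None: yaw=y
    D=(np.array(tgt)-p)*1000; dy=yaw-y
    n=n or int(max(1,np.ceil(np.linalg.norm(D)/step),np.ceil(abs(dy)/.18)))
    print('D',D.round(1),'dyaw',round(dy,3),'rows',n)
    for i in range(n):
        a=y+dy*i/n; d=D/n
        X=np.array([np.cos(a),np.sin(a)]); Y=np.array([np.sin(a),-np.cos(a)])
        print([round(float(v),1) for v in (d[:2]@X,d[:2]@Y,-d[2])]+[round(-dy/n,3)])
if __name__=='__main__':
    a=[float(v) for v in sys.argv[1:]]
    plan(a[:3],a[3] if len(a)>3 else None,int(a[4]) if len(a)>4 else None)
E
python3 - <<'E'
import numpy as np
for n in('top','scene'):
    P=np.load(f'pics/{n}_P.npy').reshape(-1,3)
    for x0 in np.arange(.2,.85,.1):
        print(n,round(x0,1),[ (lambda q: round(float(q.max()),2) if len(q) else None)(P[(abs(P[:,0]-x0-.05)<.05)&(abs(P[:,1]-y0-.05)<.05)&(P[:,2]<.5)][:,2]) for y0 in np.arange(-.6,.4,.1)])
E
python3 plan.py .45 -.25 .2 .7
```

```text
top 0.2 [-0.15, -0.04, 0.01, 0.01, 0.01, 0.46, 0.45, 0.05, 0.05, 0.12]
top 0.3 [-0.15, -0.15, -0.05, 0.01, 0.01, 0.01, 0.04, 0.05, 0.05, 0.12]
top 0.4 [-0.15, -0.15, 0.01, 0.08, 0.1, 0.04, 0.04, 0.09, 0.1, 0.05]
top 0.5 [0.01, 0.01, 0.01, 0.09, 0.09, 0.04, 0.04, 0.04, 0.1, 0.01]
top 0.6 [0.07, 0.04, 0.15, 0.15, 0.08, 0.04, 0.04, 0.08, 0.08, 0.16]
top 0.7 [0.05, 0.02, 0.15, 0.18, 0.1, 0.22, 0.22, 0.0, 0.03, 0.16]
top 0.8 [None, None, None, 0.06, 0.14, 0.22, 0.22, 0.0, 0.03, 0.02]
scene 0.2 [None, None, None, 0.01, 0.01, 0.0, 0.5, 0.05, 0.05, 0.1]
scene 0.3 [None, -0.15, -0.15, 0.01, 0.04, 0.0, 0.04, 0.05, 0.05, 0.05]
scene 0.4 [None, -0.15, 0.01, 0.09, 0.1, 0.04, 0.04, 0.09, 0.1, 0.05]
scene 0.5 [0.01, 0.01, 0.01, 0.09, 0.09, 0.04, 0.04, 0.04, 0.1, 0.01]
scene 0.6 [0.27, 0.04, 0.15, 0.15, 0.08, 0.04, 0.04, 0.08, 0.08, 0.16]
scene 0.7 [0.27, 0.28, 0.28, 0.18, 0.09, 0.22, 0.22, 0.0, 0.03, 0.16]
scene 0.8 [None, None, 0.29, 0.3, 0.3, 0.22, 0.22, 0.0, 0.03, 0.02]
t 0.1 p [ 0.1293 -0.5597  0.2172] rpy [-3.14  -0.     0.227] q [-1.55  0.18  1.61  0.    1.35 -0.21] gap 0.0853 F [-0.1  0.1 -0.6]
D [320.7 309.7 -17.2] dyaw 0.473 rows 9
[42.5, -25.5, 1.9, np.float64(-0.053)]
[43.7, -23.3, 1.9, np.float64(-0.053)]
[44.9, -20.9, 1.9, np.float64(-0.053)]
[45.9, -18.5, 1.9, np.float64(-0.053)]
[46.9, -16.1, 1.9, np.float64(-0.053)]
[47.6, -13.6, 1.9, np.float64(-0.053)]
[48.3, -11.1, 1.9, np.float64(-0.053)]
[48.8, -8.5, 1.9, np.float64(-0.053)]
[49.2, -6.0, 1.9, np.float64(-0.053)]
```

apply_moves:
  steps: [42,-25,2,-0.05,44,-23,2,-0.05,45,-21,2,-0.05,46,-18,2,-0.05,47,-16,2,-0.05]

```text
time_s: 0.72
eef_pos: [0.3104, -0.3859, 0.2051]
orientation: [-3.138, -0.001, 0.478]
force: [0.8, -0.7, 0.4]
finger_gap: 0.0854
```

```bash
python3 plan.py .45 -.25 .2 .7; python3 - <<'E'
import numpy as np
u=np.array([.931,-.365]);n=np.array([.365,.931])
for v in('top','scene'):
    P=np.load(f'pics/{v}_P.npy').reshape(-1,3); r=P[:,:2]-[.456,.155]; a=r@u;b=r@n
    for a0 in range(-75,80,10):
        s=(abs(a*1000-a0)<5)&(abs(b)<.014); print(v,a0,s.sum(),P[s,2].max().round(3) if s.any() else None, end='; ')
    print()
E
```

```text
t 0.72 p [ 0.3104 -0.3859  0.2051] rpy [-3.138e+00 -1.000e-03  4.780e-01] q [-1.13  0.02  1.81  0.    1.32 -0.04] gap 0.0854 F [ 0.8 -0.7  0.4]
D [139.6 135.9  -5.1] dyaw 0.222 rows 4
[46.6, -14.1, 1.3, np.float64(-0.056)]
[47.3, -11.5, 1.3, np.float64(-0.056)]
[47.9, -8.9, 1.3, np.float64(-0.056)]
[48.3, -6.2, 1.3, np.float64(-0.056)]
top -75 82 0.013; top -65 86 0.011; top -55 92 0.011; top -45 80 0.003; top -35 83 0.003; top -25 61 0.039; top -15 50 0.085; top -5 98 0.091; top 5 104 0.091; top 15 144 0.088; top 25 82 0.029; top 35 80 0.003; top 45 81 0.002; top 55 81 0.002; top 65 82 0.002; top 75 80 0.004; 
scene -75 123 0.011; scene -65 122 0.011; scene -55 48 0.011; scene -45 109 0.003; scene -35 102 0.002; scene -25 322 0.052; scene -15 629 0.088; scene -5 175 0.092; scene 5 86 0.09; scene 15 9 0.087; scene 25 5 0.001; scene 35 14 0.001; scene 45 32 0.003; scene 55 46 0.002; scene 65 56 0.001; scene 75 64 0.002;
```

apply_moves:
  steps: [47,-14,1,-0.06,47,-12,1,-0.06,48,-9,1,-0.06,48,-6,1,-0.06]

```text
time_s: 1.23
eef_pos: [0.4519, -0.2425, 0.2003]
orientation: [-3.136, -0.002, 0.725]
force: [0.0, 0.1, -1.2]
finger_gap: 0.0851
```

```bash
python3 plan.py .456 .155 .16 1.197
```

```text
t 1.23 p [ 0.4519 -0.2425  0.2003] rpy [-3.136e+00 -2.000e-03  7.250e-01] q [-0.73  0.06  1.78  0.    1.31  0.12] gap 0.0851 F [ 0.   0.1 -1.2]
D [  4.1 397.5 -40.3] dyaw 0.472 rows 8
[33.3, -36.8, 5.0, np.float64(-0.059)]
[35.5, -34.8, 5.0, np.float64(-0.059)]
[37.4, -32.7, 5.0, np.float64(-0.059)]
[39.3, -30.4, 5.0, np.float64(-0.059)]
[41.0, -28.0, 5.0, np.float64(-0.059)]
[42.6, -25.6, 5.0, np.float64(-0.059)]
[44.0, -23.0, 5.0, np.float64(-0.059)]
[45.3, -20.4, 5.0, np.float64(-0.059)]
```

apply_moves:
  steps: [33,-37,5,-0.06,35,-35,5,-0.06,37,-33,5,-0.06,39,-30,5,-0.06,41,-28,5,-0.06]

```text
time_s: 1.85
eef_pos: [0.452, 0.0129, 0.1748]
orientation: [-3.136, -0.004, 1.035]
force: [0.7, 0.4, -0.3]
finger_gap: 0.0853
```

```bash
python3 plan.py .456 .155 .16 1.197
```

```text
t 1.85 p [0.452  0.0129 0.1748] rpy [-3.136 -0.004  1.035] q [-0.24 -0.05  1.95  0.01  1.25  0.29] gap 0.0853 F [ 0.7  0.4 -0.3]
D [  4.  142.1 -14.8] dyaw 0.162 rows 3
[41.4, -23.0, 4.9, np.float64(-0.054)]
[42.6, -20.8, 4.9, np.float64(-0.054)]
[43.7, -18.4, 4.9, np.float64(-0.054)]
```

apply_moves:
  steps: [41,-23,5,-0.05,43,-21,5,-0.05,44,-18,5,-0.05,0,0,0,0]

```text
time_s: 2.35
eef_pos: [0.4541, 0.163, 0.1591]
orientation: [-3.135, -0.005, 1.196]
force: [-0.1, -0.3, 0.6]
finger_gap: 0.0853
```

```bash
python3 plan.py .456 .155 .16 1.197; python3 - <<'E'
from bench import env, viewer
from h import *
import json
c=viewer.calibration('wrist')
p,d=viewer.capture('wrist'); cv2.imwrite('pics/w1.png',p[:,:,::-1]); np.save('pics/w1.npy',d)
R=cv2.Rodrigues(c['rvec'])[0]; print(-R.T@c['tvec'],R)
v,u=np.mgrid[0:480,0:640]; P=dep(c,np.c_[u.ravel(),v.ravel()],d.ravel())
P=P[d.ravel()>0]
for nm,cc in (('salt',(.456,.155)),):
  b=P[(np.hypot(*(P[:,:2]-cc).T)<.03)&(P[:,2]>.072)&(P[:,2]<.1)]
  if len(b): print(nm,len(b),b.min(0).round(4),b.max(0).round(4),((b.min(0)+b.max(0))/2).round(4))
b=P[(abs(P[:,2]-.038)<.004)&(abs(P[:,0]-.516)<.17)&(abs(P[:,1]-.036)<.13)&(np.hypot(*(P[:,:2]-[.456,.155]).T)>.03)]
print(len(b),b.min(0).round(3),b.max(0).round(3),cv2.minAreaRect((b[:,:2]*1000).astype(np.float32)))
E
```

```text
t 2.35 p [0.4541 0.163  0.1591] rpy [-3.135 -0.005  1.196] q [0.09 0.04 1.89 0.01 1.22 0.47] gap 0.0853 F [-0.1 -0.3  0.6]
D [ 1.9 -8.   0.9] dyaw 0.001 rows 1
[-6.8, 4.7, -0.9, np.float64(-0.001)]
[0.48305501 0.23830228 0.31463163] [[ 0.930493   -0.36625642 -0.00624661]
 [-0.34587958 -0.88408448  0.31426413]
 [-0.12062379 -0.29026    -0.94931503]]
salt 2089 [0.4399 0.1374 0.0721] [0.4738 0.1715 0.0901] [0.4568 0.1544 0.0811]
6259 [ 0.365 -0.064  0.034] [0.665 0.147 0.04 ] ((515.38330078125, 35.403297424316406), (135.82113647460938, 270.4184265136719), 68.74312591552734)
```

View pics/w1.png

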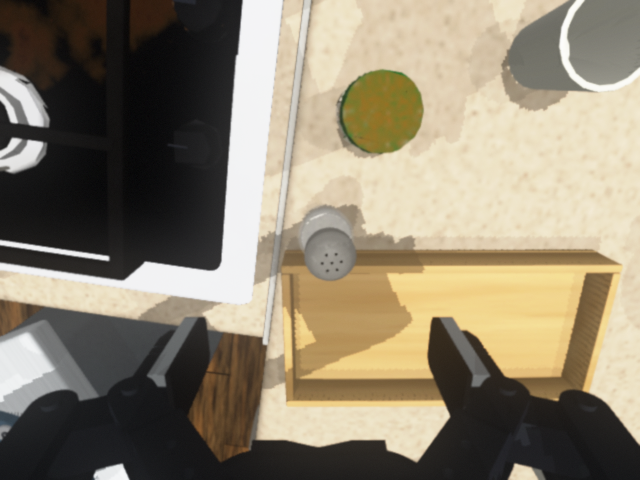

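The wrist view shows the salt dome at (331,253) and the tray beside it, and it agrees within 2 mm: salt at (0.457,0.154), tray at (0.515,0.035).

apply_moves:
  steps: [-7,5.5,10,0,0,0,12,0,0,0,0,0]

```text
time_s: 2.78
eef_pos: [0.4567, 0.1498, 0.135]
orientation: [-3.135, -0.003, 1.19]
force: [-0.9, 0.6, 0.5]
finger_gap: 0.0853
```

```bash
python3 plan.py .4566 .1546 .042 1.198
```

```text
t 2.77 p [0.4567 0.1498 0.135 ] rpy [-3.135e+00 -3.000e-03  1.190e+00] q [0.07 0.07 1.91 0.01 1.17 0.44] gap 0.0853 F [-0.9  0.6  0.5]
D [ -0.1   4.8 -93. ] dyaw 0.008 rows 2
[2.2, -1.0, 46.5, np.float64(-0.004)]
[2.2, -0.9, 46.5, np.float64(-0.004)]
```

apply_moves:
  steps: [4.4,-2,10,0,0,0,20,0,0,0,20,0,0,0,0,0]

```text
time_s: 3.28
eef_pos: [0.4567, 0.1544, 0.0828]
orientation: [-3.135, -0.003, 1.186]
force: [0.3, 0.4, 0.3]
finger_gap: 0.0855
```

```bash
python3 plan.py .4566 .1546 .042 1.198
```

```text
t 3.27 p [0.4567 0.1544 0.0828] rpy [-3.135e+00 -3.000e-03  1.186e+00] q [0.07 0.15 1.94 0.01 1.05 0.46] gap 0.0855 F [0.3 0.4 0.3]
D [ -0.1   0.2 -40.8] dyaw 0.012 rows 1
[0.2, -0.1, 40.8, np.float64(-0.012)]
```

apply_moves:
  steps: [0,0,15,-0.01,0,0,15,0,0,0,10,0,0,0,0,0]

```text
time_s: 3.78
eef_pos: [0.4573, 0.1548, 0.041]
orientation: [-3.137, -0.004, 1.197]
force: [0.4, -0.3, -0.2]
finger_gap: 0.0851
```

apply_moves:
  steps: [0,0,0,0,0,0,0,0,0,0,0,0,0,0,0,0,0,0,0,0]
  hand: 0
  squeeze: 30

```text
time_s: 4.4
eef_pos: [0.458, 0.155, 0.0422]
orientation: [-3.138, -0.005, 1.197]
force: [-0.6, -0.4, -1.0]
finger_gap: 0.0333
```

```bash
python3 plan.py .4566 .1546 .17 1.198; python3 - <<'E'
from bench import viewer
import cv2
p,d=viewer.capture('scene'); cv2.imwrite('pics/s1.png',p[:,:,::-1])
E
```

```text
t 4.4 p [0.458  0.155  0.0422] rpy [-3.138 -0.005  1.197] q [0.08 0.22 1.96 0.01 0.96 0.45] gap 0.0333 F [-0.6 -0.4 -1. ]
D [ -1.4  -0.4 127.8] dyaw 0.001 rows 3
[-0.3, -0.4, -42.6, np.float64(-0.0)]
[-0.3, -0.4, -42.6, np.float64(-0.0)]
[-0.3, -0.4, -42.6, np.float64(-0.0)]
```

View pics/s1.png

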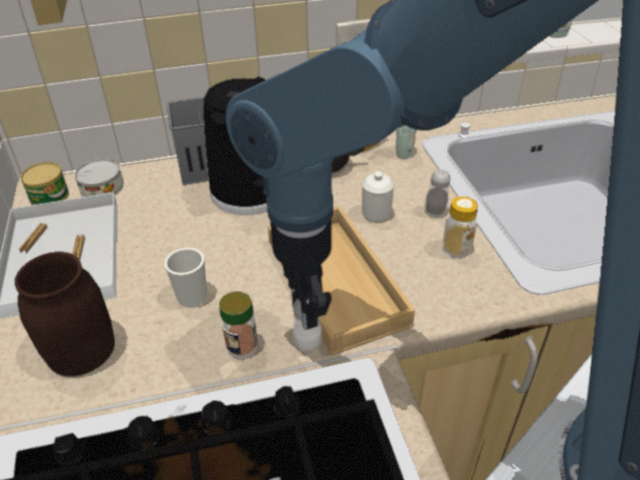

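The scene view shows the fingers around the salt at (312,320), but the gap of 33 mm is below the 44 mm body, so I'll check whether it's still closing.

apply_moves:
  steps: [0,0,0,0,0,0,0,0]

```text
time_s: 4.7
eef_pos: [0.458, 0.1549, 0.0422]
orientation: [-3.138, -0.005, 1.197]
force: [-0.7, -0.5, 0.1]
finger_gap: 0.0332
```

```bash
python3 - <<'E'
from bench import viewer,env
import cv2
print(env.state()['finger_gap'])
p,d=viewer.capture('wrist'); cv2.imwrite('pics/w2.png',p[:,:,::-1])
E
```

```text
0.03315477552480515
```

View pics/w2.png

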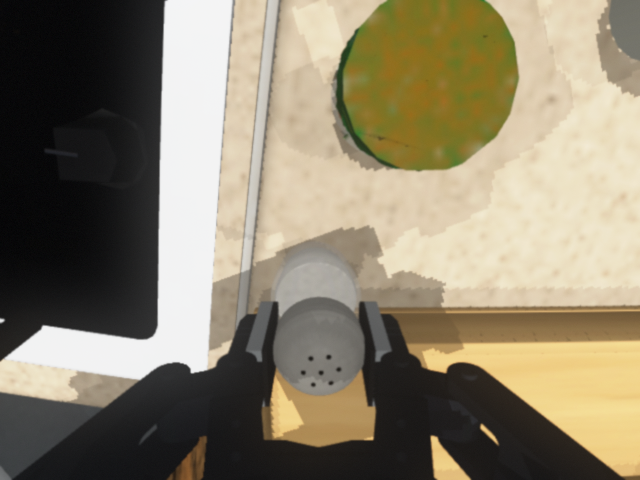

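The wrist view shows the pads flush on both sides of the shaker, at (262,350) and (375,350), so the 33 mm gap means its waist is narrower than stated. Lifting to check.

apply_moves:
  steps: [0,0,-10,0,0,0,-25,0,0,0,-30,0,0,0,-30,0,0,0,-20,0]

```text
time_s: 5.38
eef_pos: [0.4571, 0.154, 0.1608]
orientation: [-3.136, -0.004, 1.197]
force: [0.0, 0.5, -1.3]
finger_gap: 0.0325
```

```bash
python3 plan.py .4566 .1546 .17 1.198; python3 - <<'E'
from bench import viewer
import cv2
p,d=viewer.capture('scene'); cv2.imwrite('pics/s2.png',cv2.resize(p[180:400,180:440,::-1],None,fx=2.5,fy=2.5))
E
```

```text
t 5.38 p [0.4571 0.154  0.1608] rpy [-3.136 -0.004  1.197] q [0.07 0.04 1.89 0.01 1.22 0.45] gap 0.0325 F [ 0.   0.5 -1.3]
D [-0.5  0.6  9.2] dyaw 0.001 rows 1
[0.4, -0.6, -9.2, np.float64(-0.001)]
```

View pics/s2.png

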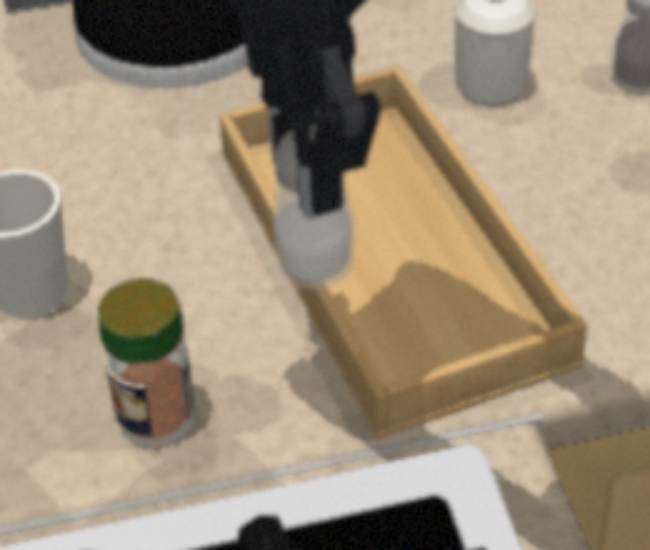

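```bash
python3 plan.py .4475 .062 .16 1.199
```

```text
t 5.42 p [0.4586 0.1542 0.1633] rpy [-3.139 -0.005  1.197] q [0.07 0.03 1.89 0.01 1.22 0.45] gap 0.0328 F [1.2 0.8 1.2]
D [-11.1 -92.2  -3.3] dyaw 0.002 rows 2
[-45.0, 11.7, 1.7, np.float64(-0.001)]
[-45.0, 11.6, 1.7, np.float64(-0.001)]
```

apply_moves:
  steps: [-20,5,0,0,-30,8,0,0,-30,8,1,0,-10,2,1,0,0,0,0,0]

```text
time_s: 6.05
eef_pos: [0.4475, 0.0603, 0.1619]
orientation: [3.14, -0.007, 1.198]
force: [0.6, 0.6, -1.1]
finger_gap: 0.0327
```

```bash
python3 - <<'E'
from bench import viewer
from h import *
c=viewer.calibration('scene')
p,d=viewer.capture('scene'); cv2.imwrite('pics/s3.png',cv2.resize(p[180:400,220:480,::-1],None,fx=2.5,fy=2.5))
v,u=np.mgrid[0:480,0:640]; P=dep(c,np.c_[u.ravel(),v.ravel()],d.ravel())
b=P[(np.hypot(P[:,0]-.448,P[:,1]-.062)<.03)&(P[:,2]>.06)&(P[:,2]<.2)]
for z in np.arange(.1,.2,.005):
    q=b[abs(b[:,2]-z)<.0025]
    if len(q): print(z.round(3),len(q),q[:,:2].min(0).round(3),q[:,:2].max(0).round(3))
E
python3 plan.py .4475 .062 .048 1.199
```

```text
0.12 10 [0.426 0.062] [0.451 0.079]
0.125 63 [0.424 0.052] [0.457 0.081]
0.13 71 [0.424 0.048] [0.456 0.081]
0.135 67 [0.424 0.053] [0.453 0.08 ]
0.14 75 [0.424 0.049] [0.458 0.081]
0.145 76 [0.423 0.049] [0.455 0.082]
0.15 90 [0.422 0.05 ] [0.456 0.082]
0.155 108 [0.424 0.047] [0.459 0.082]
0.16 101 [0.424 0.047] [0.459 0.081]
0.165 95 [0.425 0.048] [0.459 0.081]
0.17 83 [0.426 0.053] [0.457 0.08 ]
0.175 48 [0.422 0.06 ] [0.458 0.079]
0.18 62 [0.422 0.062] [0.472 0.078]
0.185 63 [0.418 0.062] [0.472 0.08 ]
0.19 68 [0.418 0.062] [0.471 0.079]
0.195 77 [0.42  0.061] [0.473 0.079]
t 6.1 p [0.4476 0.0606 0.162 ] rpy [ 3.14  -0.007  1.198] q [-0.13 -0.04  1.97  0.01  1.22  0.24] gap 0.0327 F [-0.4 -1.1 -1.3]
D [-1.00e-01  1.40e+00 -1.14e+02] dyaw 0.001 rows 3
[0.4, -0.2, 38.0, np.float64(-0.0)]
[0.4, -0.2, 38.0, np.float64(-0.0)]
[0.4, -0.2, 38.0, np.float64(-0.0)]
```

View pics/s3.png

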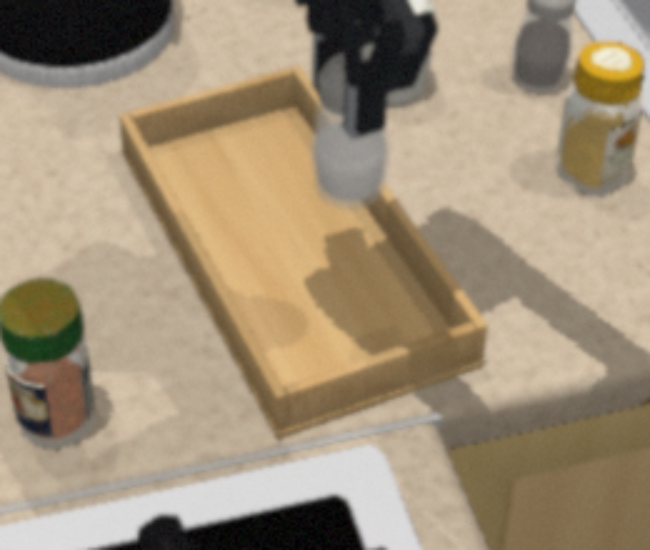

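The shaker hangs upright above the tray, with its foot at z≈0.12 (42 mm below the TCP). Lowering it.

apply_moves:
  steps: [1,0,30,0,0,0,35,0,0,0,28,0,0,0,12,0,0,0,0,0]

```text
time_s: 6.72
eef_pos: [0.4506, 0.0664, 0.0555]
orientation: [3.137, -0.01, 1.203]
force: [-1.0, 0.2, -1.1]
finger_gap: 0.0326
```

```bash
python3 plan.py .4475 .062 .048 1.199
```

```text
t 6.72 p [0.4506 0.0664 0.0555] rpy [ 3.137 -0.01   1.203] q [-0.12  0.14  2.03  0.01  0.97  0.24] gap 0.0326 F [-1.   0.2 -1.1]
D [-3.1 -4.4 -7.5] dyaw -0.004 rows 1
[-5.2, -1.4, 7.5, np.float64(0.004)]
```

apply_moves:
  steps: [-5,-1.5,3,0,0,0,2,0,0,0,0,0]

```text
time_s: 7.1
eef_pos: [0.4494, 0.0621, 0.0526]
orientation: [3.133, -0.011, 1.203]
force: [0.2, -0.4, -1.5]
finger_gap: 0.0324
```

```bash
python3 plan.py .4475 .062 .048 1.199
```

```text
t 7.1 p [0.4494 0.0621 0.0526] rpy [ 3.133 -0.011  1.203] q [-0.13  0.13  2.04  0.01  0.95  0.23] gap 0.0324 F [ 0.2 -0.4 -1.5]
D [-1.9 -0.1 -4.6] dyaw -0.004 rows 1
[-0.7, -1.8, 4.6, np.float64(0.004)]
```

apply_moves:
  steps: [-0.5,-1.5,3,0,0,0,1,0,0,0,0,0]

```text
time_s: 7.48
eef_pos: [0.4484, 0.062, 0.049]
orientation: [3.131, -0.011, 1.203]
force: [-0.6, -0.3, -1.3]
finger_gap: 0.0329
```

```bash
python3 plan.py .4475 .062 .048 1.199
```

```text
t 7.47 p [0.4484 0.062  0.049 ] rpy [ 3.131 -0.011  1.203] q [-0.13  0.14  2.05  0.01  0.94  0.23] gap 0.0329 F [-0.6 -0.3 -1.3]
D [-0.9  0.  -1. ] dyaw -0.004 rows 1
[-0.3, -0.8, 1.0, np.float64(0.004)]
```

apply_moves:
  steps: [0,0,1,0,0,0,0,0]

```text
time_s: 7.72
eef_pos: [0.4486, 0.0619, 0.0483]
orientation: [3.131, -0.011, 1.203]
force: [-1.8, -0.3, 1.0]
finger_gap: 0.0329
```

apply_moves:
  steps: [0,0,0,0,0,0,0,0,0,0,0,0,0,0,0,0]
  hand: 70

```text
time_s: 8.22
eef_pos: [0.4491, 0.0619, 0.0485]
orientation: [3.13, -0.011, 1.203]
force: [-0.5, -0.0, 0.4]
finger_gap: 0.0595
```

apply_moves:
  steps: [0,0,-15,0,0,0,-30,0,0,0,-40,0,0,0,-30,0,0,0,0,0]

```text
time_s: 8.85
eef_pos: [0.4476, 0.0611, 0.1707]
orientation: [3.128, -0.012, 1.203]
force: [-0.1, -0.5, -0.7]
finger_gap: 0.0597
```

```bash
python3 plan.py .55 -.1 .17 .4; python3 - <<'E'
from bench import viewer
from h import *
c=viewer.calibration('scene')
p,d=viewer.capture('scene'); cv2.imwrite('pics/s4.png',p[:,:,::-1])
v,u=np.mgrid[0:480,0:640]; P=dep(c,np.c_[u.ravel(),v.ravel()],d.ravel())
b=P[(np.hypot(P[:,0]-.448,P[:,1]-.062)<.03)&(P[:,2]>.075)&(P[:,2]<.105)]
print(b.min(0),b.max(0))
E
```

```text
t 8.85 p [0.4476 0.0611 0.1707] rpy [ 3.128 -0.012  1.203] q [-0.13 -0.07  1.97  0.01  1.22  0.23] gap 0.0597 F [-0.1 -0.5 -0.7]
D [ 102.4 -161.1   -0.7] dyaw -0.803 rows 5
[-22.7, 30.7, 0.1, np.float64(0.161)]
[-17.5, 33.9, 0.1, np.float64(0.161)]
[-11.9, 36.3, 0.1, np.float64(0.161)]
[-5.9, 37.7, 0.1, np.float64(0.161)]
[0.2, 38.2, 0.1, np.float64(0.161)]
[0.43024406 0.04657198 0.07500496] [0.46418091 0.07815537 0.09697274]
```

View pics/s4.png

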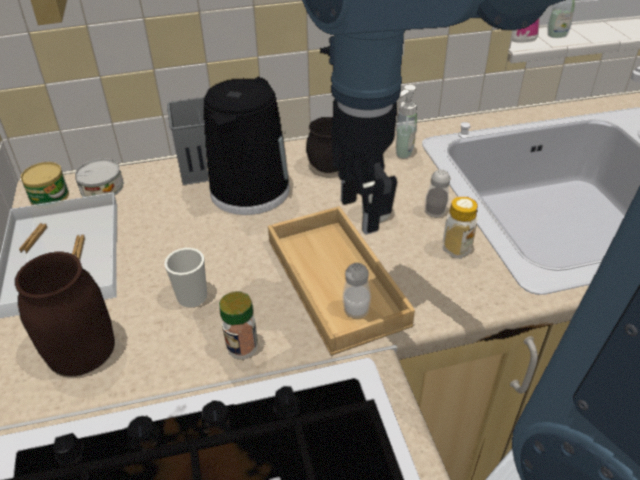

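The scene view shows the salt standing upright at (357,292) on the tray's centre line near the near end, measured at (0.447,0.062) with its top at 0.097. Next is the pot.

apply_moves:
  steps: [-17,22,0,0.175,-13,24,0,0.175,-9,26,0,0.175,-4,27,0,0.175,0,27,0,0.175]
  hand: 100

```text
time_s: 9.52
eef_pos: [0.5111, -0.0583, 0.1632]
orientation: [-3.133, -0.007, 0.304]
force: [-0.6, -0.1, 0.2]
finger_gap: 0.0853
```

```bash
python3 plan.py .5855 -.139 .17 -.372
```

```text
t 9.53 p [ 0.5111 -0.0583  0.1632] rpy [-3.133 -0.007  0.304] q [-0.35  0.1   1.81  0.01  1.23  0.91] gap 0.0853 F [-0.6 -0.1  0.2]
D [ 74.4 -80.7   6.8] dyaw -0.676 rows 4
[11.7, 24.8, -1.7, np.float64(0.169)]
[15.7, 22.5, -1.7, np.float64(0.169)]
[19.3, 19.5, -1.7, np.float64(0.169)]
[22.3, 16.0, -1.7, np.float64(0.169)]
```

apply_moves:
  steps: [12,25,-2,0.17,16,22,-2,0.17,19,19,-2,0.17,22,16,-2,0.17,0,0,0,0]

```text
time_s: 10.15
eef_pos: [0.5822, -0.1414, 0.1618]
orientation: [-3.131, 0.014, -0.402]
force: [-0.0, 0.4, 0.7]
finger_gap: 0.0851
```

```bash
python3 plan.py .5855 -.139 .17 -.372;  python3 - <<'E'
from bench import env, viewer
from h import *
from scipy.optimize import least_squares
c=viewer.calibration('wrist')
p,d=viewer.capture('wrist'); cv2.imwrite('pics/w3.png',p[:,:,::-1])
v,u=np.mgrid[0:480,0:640]; P=dep(c,np.c_[u.ravel(),v.ravel()],d.ravel())
for nm,cc,z0,z1,R in (('pot',(.585,-.139),.03,.1,.045),('knob',(.585,-.139),.08,.1,.02),('pep',(.513,-.22),.072,.1,.03),('jy',(.424,-.162),.09,.11,.03)):
  b=P[(np.hypot(*(P[:,:2]-cc).T)<R)&(P[:,2]>z0)&(P[:,2]<z1)]
  if len(b): print(nm,len(b),b.min(0).round(4),b.max(0).round(4),((b.min(0)+b.max(0))/2).round(4))
E
```

```text
t 10.15 p [ 0.5822 -0.1414  0.1618] rpy [-3.131  0.014 -0.402] q [-0.44  0.3   1.59  0.01  1.27  1.53] gap 0.0851 F [-0.   0.4  0.7]
D [3.3 2.4 8.2] dyaw 0.03 rows 1
[2.1, -3.5, -8.2, np.float64(-0.03)]
pot 5817 [ 0.5567 -0.1687  0.03  ] [ 0.6129 -0.1126  0.0926] [ 0.5848 -0.1407  0.0613]
knob 484 [ 0.5776 -0.1486  0.08  ] [ 0.5938 -0.1312  0.0926] [ 0.5857 -0.1399  0.0863]
pep 1968 [ 0.4969 -0.2409  0.072 ] [ 0.5289 -0.2068  0.0895] [ 0.5129 -0.2239  0.0808]
jy 1594 [ 0.4054 -0.1787  0.09  ] [ 0.4452 -0.1444  0.101 ] [ 0.4253 -0.1615  0.0955]
```

View pics/w3.png

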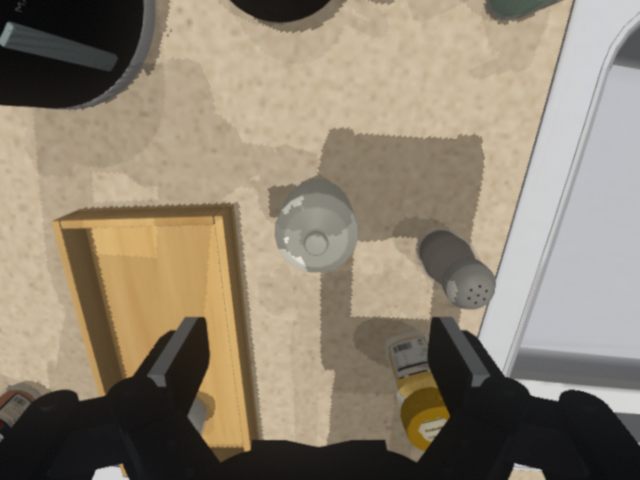

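The wrist view shows the pot knob at (316,242), the pepper at (470,285) and the yellow jar at (425,410). That puts the pot at (0.585,-0.140), in agreement with the earlier views.

apply_moves:
  steps: [2,-2.5,15,-0.03,0,0,20,0,0,0,10,0,0,0,0,0]

```text
time_s: 10.7
eef_pos: [0.5804, -0.1339, 0.111]
orientation: [-3.129, 0.021, -0.358]
force: [0.2, -0.3, 0.9]
finger_gap: 0.0853
```

```bash
python3 plan.py .585 -.140 .04 -.372
```

```text
t 10.7 p [ 0.5804 -0.1339  0.111 ] rpy [-3.129  0.021 -0.358] q [-0.43  0.35  1.62  0.01  1.19  1.49] gap 0.0853 F [ 0.2 -0.3  0.9]
D [  4.6  -6.1 -71. ] dyaw -0.014 rows 2
[3.2, 2.1, 35.5, np.float64(0.007)]
[3.2, 2.0, 35.5, np.float64(0.007)]
```

```bash
python3 - <<'E'
s=open('plan.py').read()
a=s.index("        X=np.array"); b=s.index("if __name__")
s=s[:a]+"""        v=Rotation.from_euler('xyz',[rpy[0],rpy[1],a]).as_matrix().T@d
        print([round(float(x),1) for x in v]+[float(round(-dy/n,3))])
"""+s[b:]
s=s.replace("import numpy as np, sys","import numpy as np, sys\nfrom scipy.spatial.transform import Rotation")
open('plan.py','w').write(s)
E
python3 plan.py .585 -.140 .041 -.372 4
```

```text
t 10.7 p [ 0.5804 -0.1339  0.111 ] rpy [-3.129  0.021 -0.358] q [-0.43  0.35  1.62  0.01  1.19  1.49] gap 0.0853 F [ 0.2 -0.3  0.9]
D [  4.6  -6.1 -70. ] dyaw -0.014 rows 4
[2.0, 1.3, 17.4, 0.004]
[2.0, 1.2, 17.4, 0.004]
[2.0, 1.2, 17.4, 0.004]
[2.0, 1.2, 17.4, 0.004]
```

apply_moves:
  steps: [7,4.5,8,0.01,0,0,18,0,0,0,0,0]

```text
time_s: 11.08
eef_pos: [0.5858, -0.1405, 0.0837]
orientation: [-3.129, 0.02, -0.367]
force: [-1.2, 0.0, 0.4]
finger_gap: 0.0852
```

```bash
python3 plan.py .585 -.140 .041 -.372 3
```

```text
t 11.07 p [ 0.5858 -0.1405  0.0837] rpy [-3.129  0.02  -0.367] q [-0.44  0.4   1.62  0.01  1.14  1.49] gap 0.0852 F [-1.2  0.   0.4]
D [ -0.8   0.5 -42.7] dyaw -0.005 rows 3
[-0.0, 0.1, 14.2, 0.002]
[-0.0, 0.1, 14.2, 0.002]
[-0.0, 0.1, 14.2, 0.002]
```

apply_moves:
  steps: [0,0,15,0,0,0,15,0,0,0,11,0,0,0,0,0]

```text
time_s: 11.58
eef_pos: [0.5849, -0.1396, 0.0394]
orientation: [-3.129, 0.02, -0.367]
force: [0.5, 0.1, 0.2]
finger_gap: 0.0852
```

apply_moves:
  steps: [0,0,0,0,0,0,0,0,0,0,0,0,0,0,0,0,0,0,0,0]
  hand: 0
  squeeze: 40

```text
time_s: 12.2
eef_pos: [0.586, -0.1399, 0.041]
orientation: [-3.129, 0.018, -0.367]
force: [-0.5, 0.6, -2.6]
finger_gap: 0.0542
```

```bash
python3 plan.py .585 -.140 .165 -.372
```

```text
t 12.2 p [ 0.586  -0.1399  0.041 ] rpy [-3.129  0.018 -0.367] q [-0.44  0.46  1.64  0.01  1.06  1.49] gap 0.0542 F [-0.5  0.6 -2.6]
D [-1.00e+00 -1.00e-01  1.24e+02] dyaw -0.005 rows 3
[-1.0, -0.4, -41.3, 0.002]
[-1.0, -0.4, -41.3, 0.002]
[-1.0, -0.4, -41.3, 0.002]
```

apply_moves:
  steps: [-1,0,-10,0,-1,0,-25,0,-1,0,-35,0,0,0,-35,0,0,0,-15,0]

```text
time_s: 12.82
eef_pos: [0.5832, -0.1405, 0.1646]
orientation: [-3.129, 0.021, -0.367]
force: [-0.5, 0.2, -2.0]
finger_gap: 0.054
```

```bash
python3 plan.py .516 .0355 .165 -.372 5
```

```text
t 12.82 p [ 0.5832 -0.1405  0.1646] rpy [-3.129  0.021 -0.367] q [-0.44  0.3   1.57  0.01  1.29  1.49] gap 0.054 F [-0.5  0.2 -2. ]
D [-67.2 176.    0.4] dyaw -0.005 rows 5
[-25.2, -28.0, 0.8, 0.001]
[-25.2, -28.0, 0.8, 0.001]
[-25.2, -28.0, 0.8, 0.001]
[-25.2, -27.9, 0.8, 0.001]
[-25.3, -27.9, 0.8, 0.001]
```

apply_moves:
  steps: [-20,-22,1,0,-30,-34,1,0,-32,-36,1,0,-28,-31,1,0,-14,-16,0,0]

```text
time_s: 13.45
eef_pos: [0.5153, 0.0366, 0.165]
orientation: [-3.129, 0.02, -0.371]
force: [-0.1, 0.2, -0.7]
finger_gap: 0.0544
```

apply_moves:
  steps: [0,0,0,0]

```text
time_s: 13.58
eef_pos: [0.5144, 0.038, 0.1646]
orientation: [-3.129, 0.021, -0.369]
force: [-0.2, -0.1, -1.6]
finger_gap: 0.0539
```

```bash
python3 plan.py .516 .0355 .048 -.372 4; python3 - <<'E'
from bench import viewer
from h import *
v,u=np.mgrid[0:480,0:640]
for n in('scene','top'):
    c=viewer.calibration(n)
    p,d=viewer.capture(n); cv2.imwrite(f'pics/{n}5.png',p[:,:,::-1])
    P=dep(c,np.c_[u.ravel(),v.ravel()],d.ravel()); P=P[d.ravel()>0]
    b=P[(np.hypot(P[:,0]-.516,P[:,1]-.036)<.035)&(P[:,2]>.06)&(P[:,2]<.16)]
    if len(b):print(n,'pot',b[:,2].min(),b.min(0).round(3),b.max(0).round(3))
    b=P[(np.hypot(P[:,0]-.448,P[:,1]-.062)<.025)&(P[:,2]>.08)&(P[:,2]<.105)]
    if len(b):print('salt',b.min(0).round(3),b.max(0).round(3))
    q=P[(abs(P[:,2]-.038)<.004)&(abs(P[:,0]-.516)<.17)&(abs(P[:,1]-.036)<.13)]
    print(cv2.minAreaRect((q[:,:2]*1000).astype(np.float32)))
E
```

```text
t 13.57 p [0.5144 0.038  0.1646] rpy [-3.129  0.021 -0.369] q [-0.17  0.11  1.8   0.02  1.25  1.77] gap 0.0539 F [-0.2 -0.1 -1.6]
D [   1.6   -2.5 -116.6] dyaw -0.003 rows 4
[1.2, 0.8, 29.1, 0.001]
[1.2, 0.8, 29.1, 0.001]
[1.2, 0.8, 29.1, 0.001]
[1.2, 0.8, 29.1, 0.001]
scene pot 0.12361156523034167 [0.486 0.019 0.124] [0.534 0.067 0.16 ]
salt [0.43  0.047 0.08 ] [0.463 0.078 0.097]
((515.8532104492188, 35.17316436767578), (136.2204132080078, 275.2812805175781), 68.67880249023438)
salt [0.432 0.045 0.081] [0.465 0.077 0.098]
((442.0029602050781, 66.33033752441406), (135.87466430664062, 108.41666412353516), 68.72724151611328)
```

View pics/scene5.png

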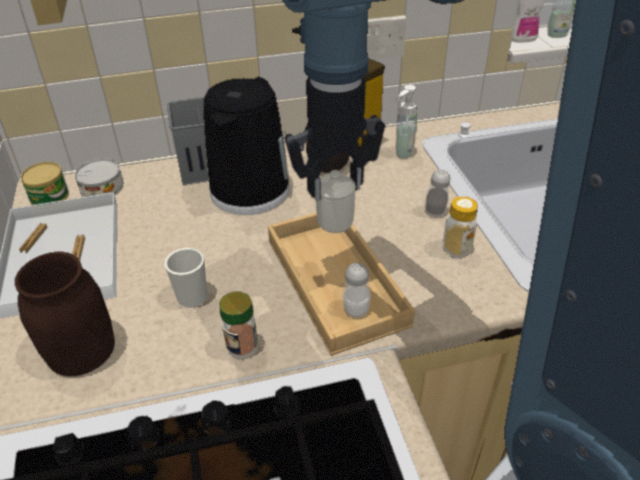

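The scene view shows the pot held upright at (335,200), its foot at about 0.123 above the tray. The tray hasn't moved. Lowering.

apply_moves:
  steps: [2,1.5,25,0,1,1,32,0,1,0.5,30,0,1,0,15,0,0,0,0,0]

```text
time_s: 14.3
eef_pos: [0.521, 0.028, 0.0607]
orientation: [-3.13, 0.016, -0.377]
force: [0.8, -0.7, -1.8]
finger_gap: 0.0542
```

```bash
python3 plan.py .516 .0355 .048 -.372 1
```

```text
t 14.3 p [0.521  0.028  0.0607] rpy [-3.13   0.016 -0.377] q [-0.18  0.27  1.85  0.02  1.03  1.75] gap 0.0542 F [ 0.8 -0.7 -1.8]
D [ -5.    7.5 -12.7] dyaw 0.005 rows 1
[-7.2, -5.0, 12.9, -0.005]
```

apply_moves:
  steps: [-7,-5,4,0,0,0,0,0]

```text
time_s: 14.55
eef_pos: [0.5173, 0.0351, 0.0583]
orientation: [-3.129, 0.014, -0.377]
force: [0.2, -0.1, -1.6]
finger_gap: 0.054
```

```bash
python3 plan.py .516 .0355 .048 -.372 1
```

```text
t 14.55 p [0.5173 0.0351 0.0583] rpy [-3.129  0.014 -0.377] q [-0.17  0.27  1.86  0.02  1.02  1.77] gap 0.054 F [ 0.2 -0.1 -1.6]
D [ -1.3   0.4 -10.3] dyaw 0.005 rows 1
[-1.2, 0.3, 10.3, -0.005]
```

apply_moves:
  steps: [-1,0,6,0,0,0,2,0,0,0,0,0]

```text
time_s: 14.92
eef_pos: [0.5175, 0.0358, 0.0514]
orientation: [-3.129, 0.011, -0.376]
force: [-0.8, -0.2, -1.5]
finger_gap: 0.0537
```

```bash
python3 plan.py .516 .0355 .047 -.372 1
```

```text
t 14.93 p [0.5175 0.0358 0.0514] rpy [-3.129  0.011 -0.376] q [-0.17  0.28  1.86  0.02  1.01  1.77] gap 0.0537 F [-0.8 -0.2 -1.5]
D [-1.5 -0.3 -4.4] dyaw 0.004 rows 1
[-1.2, 0.9, 4.4, -0.004]
```

apply_moves:
  steps: [-1,1,3,0,0,0,1.5,0,0,0,1,0,0,0,0,0]

```text
time_s: 15.42
eef_pos: [0.517, 0.035, 0.0464]
orientation: [-3.129, 0.009, -0.376]
force: [-1.7, 0.5, -1.2]
finger_gap: 0.0538
```

apply_moves:
  steps: [0,0,0,0,0,0,0,0,0,0,0,0]
  hand: 85

```text
time_s: 15.8
eef_pos: [0.5173, 0.035, 0.0465]
orientation: [-3.128, 0.009, -0.376]
force: [0.0, 1.0, 0.4]
finger_gap: 0.0728
```

apply_moves:
  steps: [0,0,-15,0,0,0,-30,0,0,0,-35,0,0,0,-35,0,0,0,0,0]

```text
time_s: 16.42
eef_pos: [0.5183, 0.0331, 0.169]
orientation: [-3.128, 0.006, -0.376]
force: [1.4, 0.5, 0.2]
finger_gap: 0.0724
```

```bash
cat > meas.py <<'E'
from bench import viewer
from h import *
import sys
v,u=np.mgrid[0:480,0:640]
tag=sys.argv[1]
for n in sys.argv[2:]:
    c=viewer.calibration(n)
    p,d=viewer.capture(n); cv2.imwrite(f'pics/{n}{tag}.png',p[:,:,::-1])
    P=dep(c,np.c_[u.ravel(),v.ravel()],d.ravel()); P=P[d.ravel()>0]
    q=P[(abs(P[:,2]-.038)<.004)&(abs(P[:,0]-.516)<.17)&(abs(P[:,1]-.036)<.13)]
    if len(q): print(n,'tray',[np.round(x,1) for x in cv2.minAreaRect((q[:,:2]*1000).astype(np.float32))])
    for nm,cc,z0,z1,r in (('salt',(.448,.062),.082,.11,.028),('pot',(.516,.036),.06,.078,.036),('knob',(.516,.036),.088,.11,.02),('pep_t',(.584,.009),.082,.11,.028),('pep0',(.513,-.222),.075,.11,.028),('jy',(.424,-.162),.09,.11,.03),('jg',(.515,.229),.09,.11,.03),('cup',(.654,.221),.06,.09,.04)):
        b=P[(np.hypot(P[:,0]-cc[0],P[:,1]-cc[1])<r)&(P[:,2]>z0)&(P[:,2]<z1)]
        if len(b)>20:print(n,nm,len(b),'c',((b.min(0)+b.max(0))/2)[:2].round(4),'w',(b.max(0)-b.min(0))[:2].round(3),'ztop',b[:,2].max().round(4))
E
python3 meas.py 6 scene top; python3 plan.py .513 -.222 .165 -.372
```

```text
scene tray [array([514.8,  35.7]), array([136.4, 273.2]), np.float64(68.7)]
scene salt 343 c [0.4467 0.062 ] w [0.033 0.031] ztop 0.0969
scene pot 393 c [0.5161 0.0355] w [0.056 0.055] ztop 0.0779
scene knob 76 c [0.5166 0.0353] w [0.015 0.017] ztop 0.0988
scene pep0 210 c [ 0.5108 -0.2205] w [0.033 0.031] ztop 0.0896
scene jy 423 c [ 0.4225 -0.1635] w [0.042 0.044] ztop 0.1031
scene jg 699 c [0.5164 0.2284] w [0.047 0.044] ztop 0.0994
scene cup 777 c [0.6514 0.2203] w [0.062 0.06 ] ztop 0.0798
top tray [array([516.3,  36.9]), array([135.6, 268.7]), np.float64(68.4)]
top salt 315 c [0.4484 0.0613] w [0.033 0.032] ztop 0.0968
top pep0 281 c [ 0.5128 -0.2221] w [0.031 0.033] ztop 0.0896
top jy 556 c [ 0.4248 -0.1629] w [0.042 0.042] ztop 0.1035
top jg 536 c [0.5161 0.2287] w [0.04  0.045] ztop 0.1
top cup 396 c [0.6541 0.2207] w [0.059 0.059] ztop 0.0807
t 16.52 p [0.516  0.0334 0.1656] rpy [-3.129  0.012 -0.376] q [-0.17  0.11  1.8   0.02  1.24  1.77] gap 0.0724 F [-0.9 -1.1  0. ]
D [  -3.  -255.4   -0.6] dyaw 0.004 rows 6
[15.2, 39.8, -0.6, -0.001]
[15.1, 39.8, -0.6, -0.001]
[15.1, 39.8, -0.6, -0.001]
[15.1, 39.8, -0.6, -0.001]
[15.1, 39.8, -0.6, -0.001]
[15.0, 39.8, -0.6, -0.001]
```

View pics/scene6.png

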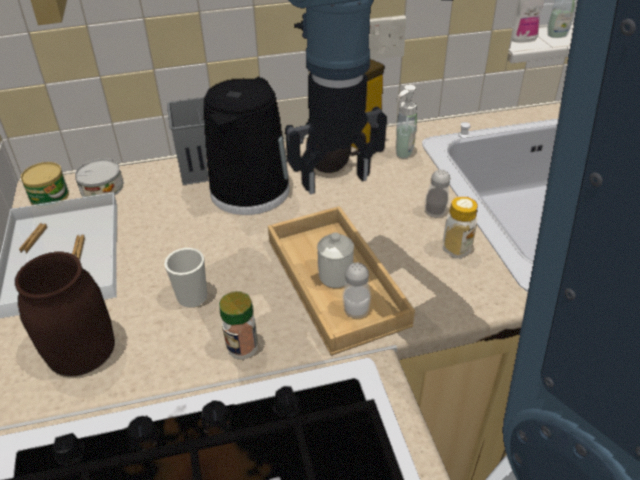

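The pot stands upright at (335,262) in the scene view, measured at (0.5165,0.0355), about 1 mm from the tray's middle, and the salt is still in place. Next, the pepper.

apply_moves:
  steps: [10,26,-1,0,15,40,-1,0,16,42,-1,0,16,42,-1,0,15,40,-1,0]

```text
time_s: 17.15
eef_pos: [0.5086, -0.1703, 0.16]
orientation: [-3.128, 0.025, -0.37]
force: [1.1, -0.2, -0.3]
finger_gap: 0.0729
```

```bash
python3 plan.py .5125 -.222 .155 -.372
```

```text
t 17.15 p [ 0.5086 -0.1703  0.16  ] rpy [-3.128  0.025 -0.37 ] q [-0.55  0.17  1.74  0.01  1.26  1.39] gap 0.0729 F [ 1.1 -0.2 -0.3]
D [  3.9 -51.7  -5. ] dyaw -0.002 rows 2
[11.2, 23.4, 1.9, 0.001]
[11.3, 23.4, 1.9, 0.001]
```

apply_moves:
  steps: [12,26,2,0,8,16,5,0,0,0,0,0]

```text
time_s: 17.52
eef_pos: [0.5091, -0.2191, 0.1473]
orientation: [-3.126, 0.032, -0.374]
force: [-0.9, 0.2, -0.1]
finger_gap: 0.0726
```

```bash
python3 meas.py 7 wrist;python3 plan.py .5125 -.222 .1 -.372 1
```

```text
wrist tray [array([509.1,   4.5]), array([110.4, 268. ]), np.float64(51.3)]
wrist salt 723 c [0.4534 0.0554] w [0.023 0.029] ztop 0.0957
wrist pot 1573 c [0.5154 0.0221] w [0.053 0.037] ztop 0.078
wrist pep0 2315 c [ 0.5118 -0.2244] w [0.034 0.034] ztop 0.0903
wrist jy 3042 c [ 0.4228 -0.166 ] w [0.043 0.043] ztop 0.1009
t 17.57 p [ 0.5092 -0.2183  0.1475] rpy [-3.126  0.032 -0.373] q [-0.62  0.23  1.7   0.01  1.25  1.32] gap 0.0727 F [ 0.5 -0.3 -0.2]
D [  3.3  -3.7 -47.5] dyaw 0.001 rows 1
[6.0, 3.0, 47.3, -0.001]
```

apply_moves:
  steps: [5,3,12,0,0,0,25,0,0,0,0,0]

```text
time_s: 17.95
eef_pos: [0.5122, -0.2188, 0.1082]
orientation: [-3.125, 0.033, -0.37]
force: [-0.1, -0.2, 1.0]
finger_gap: 0.0727
```

```bash
python3 plan.py .512 -.2225 .042 -.372 3
```

```text
t 17.95 p [ 0.5122 -0.2188  0.1082] rpy [-3.125  0.033 -0.37 ] q [-0.62  0.29  1.71  0.01  1.17  1.32] gap 0.0727 F [-0.1 -0.2  1. ]
D [ -0.2  -3.7 -66.2] dyaw -0.002 rows 3
[1.1, 1.5, 22.0, 0.001]
[1.1, 1.5, 22.0, 0.001]
[1.1, 1.5, 22.0, 0.001]
```

apply_moves:
  steps: [2,3,15,0,1,0,20,0,0,0,0,0]

```text
time_s: 18.32
eef_pos: [0.5144, -0.2215, 0.0726]
orientation: [-3.126, 0.031, -0.368]
force: [-0.4, 0.8, 0.1]
finger_gap: 0.0725
```

```bash
python3 plan.py .512 -.2225 .042 -.372 1
```

```text
t 18.32 p [ 0.5144 -0.2215  0.0726] rpy [-3.126  0.031 -0.368] q [-0.62  0.34  1.73  0.01  1.11  1.31] gap 0.0725 F [-0.4  0.8  0.1]
D [ -2.4  -1.  -30.6] dyaw -0.004 rows 1
[-1.0, 2.3, 30.6, 0.004]
```

apply_moves:
  steps: [-1,1.5,12,0,0,0,15,0,0,0,3,0,0,0,0,0]

```text
time_s: 18.82
eef_pos: [0.513, -0.2225, 0.0419]
orientation: [-3.126, 0.029, -0.368]
force: [0.2, 0.3, 0.0]
finger_gap: 0.0725
```

apply_moves:
  steps: [0,0,0,0,0,0,0,0,0,0,0,0,0,0,0,0,0,0,0,0]
  hand: 0
  squeeze: 30

```text
time_s: 19.45
eef_pos: [0.5136, -0.2229, 0.0429]
orientation: [-3.127, 0.027, -0.368]
force: [0.5, 0.7, -2.0]
finger_gap: 0.0323
```

apply_moves:
  steps: [0,0,-10,0,0,0,-25,0,0,0,-30,0,0,0,-35,0,0,0,-20,0]

```text
time_s: 20.08
eef_pos: [0.515, -0.2251, 0.1668]
orientation: [-3.126, 0.031, -0.368]
force: [-0.3, -0.2, -0.9]
finger_gap: 0.0324
```

```bash
python3 plan.py .583 .01 .165 -.372
```

```text
t 20.07 p [ 0.515  -0.2251  0.1668] rpy [-3.126  0.031 -0.368] q [-0.63  0.23  1.66  0.01  1.29  1.31] gap 0.0324 F [-0.3 -0.2 -0.9]
D [ 68.  235.1  -1.8] dyaw -0.004 rows 5
[-4.2, -48.7, 1.3, 0.001]
[-4.2, -48.7, 1.3, 0.001]
[-4.3, -48.7, 1.3, 0.001]
[-4.3, -48.7, 1.3, 0.001]
[-4.4, -48.7, 1.3, 0.001]
```

apply_moves:
  steps: [-2,-25,0,0,-4,-42,1,0,-5,-50,1,0,-5,-50,1,0,-4,-42,1,0]

```text
time_s: 20.7
eef_pos: [0.5754, -0.0222, 0.1738]
orientation: [-3.128, 0.02, -0.374]
force: [0.2, -0.6, -0.7]
finger_gap: 0.0326
```

```bash
python3 plan.py .584 .0092 .165 -.372
```

```text
t 20.7 p [ 0.5754 -0.0222  0.1738] rpy [-3.128  0.02  -0.374] q [-0.25  0.24  1.64  0.02  1.29  1.69] gap 0.0326 F [ 0.2 -0.6 -0.7]
D [ 8.6 31.4 -8.8] dyaw 0.002 rows 1
[-3.3, -32.3, 9.3, -0.002]
```

apply_moves:
  steps: [-2,-20,5,0,-1,-7,5,0,0,0,0,0]

```text
time_s: 21.08
eef_pos: [0.5829, 0.0078, 0.1656]
orientation: [-3.127, 0.018, -0.37]
force: [0.3, 0.5, -1.3]
finger_gap: 0.0321
```

```bash
python3 meas.py 8 scene; python3 plan.py .584 .0092 .06 -.372 1
```

```text
scene tray [array([515.3,  35.5]), array([136.6, 274.2]), np.float64(68.9)]
scene salt 338 c [0.4466 0.0623] w [0.032 0.032] ztop 0.0964
scene pot 388 c [0.5168 0.0373] w [0.055 0.053] ztop 0.078
scene knob 78 c [0.5164 0.0365] w [0.015 0.016] ztop 0.0995
scene jy 435 c [ 0.4227 -0.1636] w [0.042 0.043] ztop 0.1028
scene jg 706 c [0.5148 0.2284] w [0.045 0.045] ztop 0.0997
scene cup 783 c [0.6533 0.2209] w [0.062 0.06 ] ztop 0.0803
t 21.12 p [0.5831 0.0074 0.1659] rpy [-3.127  0.018 -0.37 ] q [-0.2   0.26  1.63  0.02  1.27  1.74] gap 0.0322 F [-0.  -0.8 -0.6]
D [   0.9    1.8 -105.9] dyaw -0.002 rows 1
[2.1, -0.5, 105.9, 0.002]
```

View pics/scene8.png

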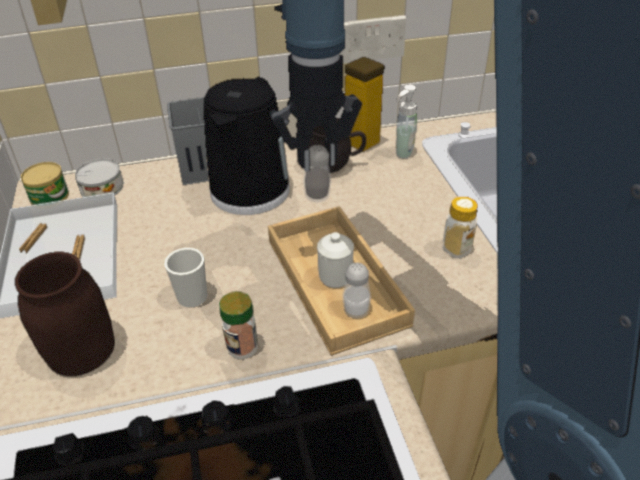

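The scene view shows the pepper held upright at (317,172), with the pot and salt undisturbed. Before lowering, I'll check how close the kettle is.

```bash
python3 - <<'E'
import numpy as np
for n in('top','scene'):
    P=np.load(f'pics/{n}_P.npy').reshape(-1,3)
    b=P[(P[:,0]>.6)&(P[:,0]<.9)&(abs(P[:,1]-.01)<.13)&(P[:,2]>.06)&(P[:,2]<.3)]
    d=np.hypot(b[:,0]-.584,b[:,1]-.009); i=np.argsort(d)[:5]; print(n,d[i].round(3),b[i].round(3))
E
```

```text
top [0.126 0.127 0.128 0.128 0.129] [[ 0.601 -0.116  0.068]
 [ 0.601 -0.117  0.071]
 [ 0.603 -0.117  0.068]
 [ 0.601 -0.118  0.072]
 [ 0.602 -0.119  0.07 ]]
scene [0.127 0.129 0.129 0.13  0.149] [[ 0.602 -0.117  0.07 ]
 [ 0.603 -0.118  0.066]
 [ 0.601 -0.119  0.06 ]
 [ 0.602 -0.12   0.07 ]
 [ 0.732 -0.009  0.061]]
```

apply_moves:
  steps: [1,0,20,0,0,0,30,0,0,0,0,0]

```text
time_s: 21.5
eef_pos: [0.5828, 0.005, 0.113]
orientation: [-3.128, 0.018, -0.374]
force: [-0.3, 0.1, -1.7]
finger_gap: 0.0323
```

```bash
python3 plan.py .584 .0092 .049 -.372 1
```

```text
t 21.5 p [0.5828 0.005  0.113 ] rpy [-3.128  0.018 -0.374] q [-0.2   0.32  1.66  0.02  1.17  1.73] gap 0.0323 F [-0.3  0.1 -1.7]
D [  1.2   4.2 -64. ] dyaw 0.002 rows 1
[0.7, -3.4, 64.0, -0.002]
```

Kettle is 149 mm away, so there's plenty of clearance.

apply_moves:
  steps: [0.5,-4,20,0,0,0,25,0,0,0,0,0]

```text
time_s: 21.88
eef_pos: [0.5851, 0.0086, 0.0664]
orientation: [-3.128, 0.017, -0.376]
force: [-0.4, 0.7, -1.3]
finger_gap: 0.032
```

```bash
python3 plan.py .584 .0092 .049 -.372 1
```

```text
t 21.88 p [0.5851 0.0086 0.0664] rpy [-3.128  0.017 -0.376] q [-0.2   0.39  1.68  0.02  1.09  1.74] gap 0.032 F [-0.4  0.7 -1.3]
D [ -1.1   0.6 -17.4] dyaw 0.004 rows 1
[-1.0, 0.1, 17.4, -0.004]
```

apply_moves:
  steps: [-1,0,8,0,0,0,6,0,0,0,0,0,0,0,2,0,0,0,0,0]

```text
time_s: 22.5
eef_pos: [0.5861, 0.009, 0.052]
orientation: [-3.127, 0.012, -0.376]
force: [-0.0, -1.3, -0.6]
finger_gap: 0.0325
```

apply_moves:
  steps: [-1,0,3,0,0,0,1,0,0,0,0.5,0,0,0,0,0]

```text
time_s: 23.0
eef_pos: [0.5858, 0.0093, 0.0488]
orientation: [-3.127, 0.011, -0.376]
force: [-0.7, 0.8, 1.0]
finger_gap: 0.0323
```

apply_moves:
  steps: [0,0,0.5,0,0,0,0,0]

```text
time_s: 23.25
eef_pos: [0.586, 0.0092, 0.0488]
orientation: [-3.127, 0.01, -0.376]
force: [-1.2, 0.2, 1.8]
finger_gap: 0.0327
```

apply_moves:
  steps: [0,0,0,0,0,0,0,0,0,0,0,0,0,0,0,0]
  hand: 70

```text
time_s: 23.75
eef_pos: [0.586, 0.0093, 0.0479]
orientation: [-3.127, 0.01, -0.376]
force: [0.4, -0.1, 0.9]
finger_gap: 0.0598
```

apply_moves:
  steps: [0,0,-15,0,0,0,-30,0,0,0,-40,0,0,0,-40,0,0,0,0,0]

```text
time_s: 24.38
eef_pos: [0.5872, 0.0069, 0.1809]
orientation: [-3.126, 0.008, -0.376]
force: [-0.2, 1.3, -0.5]
finger_gap: 0.0597
```

```bash
python3 plan.py .47 -.15 .2 ; python3 meas.py 9 scene
```

```text
t 24.38 p [0.5872 0.0069 0.1809] rpy [-3.126  0.008 -0.376] q [-0.2   0.24  1.61  0.02  1.29  1.74] gap 0.0597 F [-0.2  1.3 -0.5]
D [-117.2 -156.9   19.1] dyaw 0.0 rows 4
[-12.9, 47.2, -5.4, -0.0]
[-12.9, 47.2, -5.4, -0.0]
[-12.9, 47.2, -5.4, -0.0]
[-12.9, 47.2, -5.4, -0.0]
scene tray [array([514.5,  35.8]), array([136.6, 273.6]), np.float64(68.6)]
scene salt 342 c [0.4467 0.0625] w [0.032 0.03 ] ztop 0.0963
scene pot 387 c [0.5158 0.036 ] w [0.054 0.055] ztop 0.0779
scene knob 76 c [0.5168 0.0351] w [0.014 0.015] ztop 0.0989
scene pep_t 254 c [0.5837 0.0096] w [0.031 0.032] ztop 0.0956
scene jy 431 c [ 0.4223 -0.1627] w [0.042 0.043] ztop 0.103
scene jg 702 c [0.5145 0.2278] w [0.044 0.045] ztop 0.0995
scene cup 778 c [0.6527 0.2213] w [0.062 0.059] ztop 0.0799
```

View pics/scene9.png

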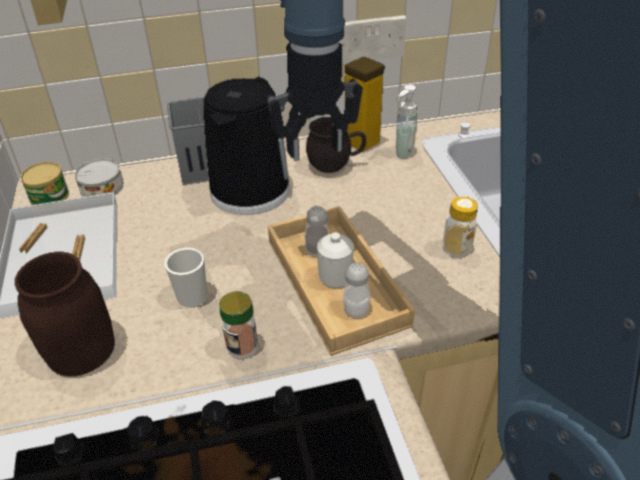

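All three now stand in a line in the scene view: pepper (317,230), pot (335,260) and salt (357,290). I'll move the arm clear and confirm from the top view.

apply_moves:
  steps: [-8,30,-4,0,-13,47,-5,0,-13,47,-5,0,-13,40,-5,0,0,0,0,0]

```text
time_s: 25.05
eef_pos: [0.4763, -0.1304, 0.1924]
orientation: [-3.127, 0.018, -0.374]
force: [0.1, 0.1, -0.6]
finger_gap: 0.06
```

```bash
python3 meas.py 10 top; python3 -c "
from bench import env
s=env.state();print(s['time_s'],abs(s['qvel']).max(),s['eef_pos'])"
```

```text
top tray [array([516.9,  36.8]), array([135.5, 269.3]), np.float64(68.5)]
top salt 323 c [0.4484 0.0614] w [0.034 0.032] ztop 0.098
top pot 214 c [0.5187 0.0355] w [0.055 0.055] ztop 0.078
top knob 67 c [0.5175 0.0359] w [0.013 0.015] ztop 0.0984
top pep_t 307 c [0.586  0.0089] w [0.032 0.032] ztop 0.0973
top jg 541 c [0.5161 0.2286] w [0.04  0.045] ztop 0.1004
top cup 402 c [0.6541 0.221 ] w [0.059 0.059] ztop 0.082
25.1 0.0384715132993161 [ 0.47687968 -0.12942325  0.192191  ]
```

View pics/top10.png

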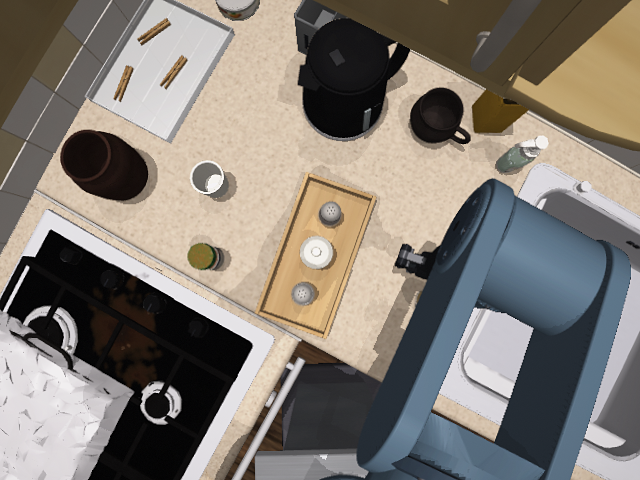

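The top view shows the pepper (330,213), pot (316,252) and salt (303,292) in line on the tray's axis, with the arm clear. I'll let it settle, then hand in.

apply_moves:
  steps: [0,0,0,0,0,0,0,0,0,0,0,0,0,0,0,0]

```text
time_s: 25.6
eef_pos: [0.4777, -0.1266, 0.1908]
orientation: [-3.125, 0.021, -0.369]
force: [-0.2, -0.4, 0.2]
finger_gap: 0.0595
```

```bash
python3 -c "
from bench import job; print(job.close_job())"
```

```text
the job is handed in; nothing more can be done
None
```

The tray is set and the job is handed in at about 25.6 s. The salt shaker stands at the near end, the sugar pot in the middle and the pepper shaker at the far end, all upright on the tray floor.

- **Placement:** in the last scene and top views the pot was about 1–2 mm from the tray's middle. The shakers were about 73–75 mm out and within a few mm of the centre line. Their tops were at the heights expected for standing on the tray floor.
- **Tray, jars and cup:** the tray, the green-capped jar and the cup measured within 1–3 mm of their first readings. The arm hid the yellow-capped jar in the last top view, but it was unmoved in the scene view just before.

Some readings disagreed with the task text or with each other:

- **Tray direction:** the tray's long way runs away and to the right in the cameras, not to the left as the text says. This does not affect the result because the goal is symmetric.
- **Shaker width:** the fingers closed to about 33 mm on the shakers, not 44 mm, so they were gripped on a narrower part. Both held without slipping.
- **Cameras:** the scene and top views differ by a steady 2 mm or so.
- **Gripper tilt:** it drifted by up to about 0.04 rad from vertical during the work.

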